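Refit the long cover on the desk cable box

TASK

Put the long wooden cover back on the cable box: take it by its handle, hook one end under the box's lip, then swing the other end down so that the cover lies flat between the two end walls, centred on the box and in line with it. Keep hold of it until it is down, do not let it drop, then let go. Leave the short cover and the pen pot where they are.

Things in the scene. Friction and masses are not known exactly. Their poses are not given: they have to be found in the camera images.
- long_cover: Loose board of dark wood, 200 mm long (own x), 104 wide (y), 8 thick, 0.16 kg, lying flat on the desk left or right of the box. An upright wooden handle bar, a little lighter, crosses its middle: 16 mm in x, 70 in y, rising 30 mm above the board (top 38 mm above the underside). Its two ends are alike; either may be hooked. Origin: centre of the underside, z up.
- cable_box: Fixed dark wood box on the desk, open on top, white power strip inside; 240 mm long (own x), 104 wide (y). Origin: centre of its underside. Side walls and a ledge inside each end are 50 mm high: the cover lies on them. End walls rise to 78 mm, 220 mm clear between them (x -110 to 110). The lip is on the -x end, roughly the end away from the robot; the +x end has none.
- lip_edge (a point): Middle of the lip's inner lower edge, at x = -80, z = 78 mm in the box's frame; axes as the box's. The lip is a slightly lighter wooden strip 8 mm thick over the full width on top of the -x end wall, overhanging 30 mm inward, its underside 28 mm above the ledge. A cover laid flat from above lands on the lip.
- short_cover: A loose cover like the long one but only 140 mm long (too short for this box); the same width, thickness and handle. Origin: centre of the underside. To be left alone.
- pen_pot: A round dark metal pen pot, 76 mm across and 95 mm high with pens standing up to about 170 mm; on the desk beyond the covers. Origin: centre of its underside. To be left alone.

How it is judged:
By the outcome, as a careful person would: the job done as asked, in the order asked, and still so for the second after the job is handed in, with the robot touching nothing.
It also fails if it takes over 43 s, if anything falls off the work surface, if the arm or the gripper's body presses on something with over 40 N, if the wrist force passes 120 N, or if a joint passes its speed limit or range.

ROBOT

A 7-joint arm with a two-finger parallel gripper is mounted at the origin on the work surface. World frame = base frame: x ahead of the robot, y to its left, z up, the work surface at z = 0. Lengths are in mm, angles in rad, forces in N, time in s.
With the tool pointing down it reaches from about 400 to 875 mm from the base axis. Payload 4.4 kg.
Tool frame: the origin (TCP) lies midway between the tips of the shut fingers; the grasp point (between the pads) lies 19 mm behind it (ctrl.grip_point_offset is the distance from the TCP to the grasp point, in mm); z points along the fingers, y is the line along which they close (so a half turn about z gives the same grasp; the last joint's range is limited). The gripper opens to 85 mm and grips with 20 to 120 N. Pads are 22 mm wide; open, the fingers measure 114 mm over their backs; the gripper's body (76 mm by 85 mm) begins 54 mm behind the grasp point. The pads swing forward as they close: fully open they stand 13 mm farther back than shut.
Start: joints at [-1.314, 0.628, 0.038, 1.517, -0.027, 0.996, -0.02], TCP at [206.171, 616.45, 231.313] pointing down, gripper open.
Joint ranges: [-3.06, 3.06], [-0.37, 2.12], [-1.25, 1.32], [0.18, 2.47], [-1.1, 4.24], [0.23, 1.98], [-2.94, 2.94]. Speed limits (rad/s): [2.57, 2.57, 3.14, 3.14, 3.14, 3.14, 3.14].

INTERFACE

Orientations are given as [roll, pitch, yaw] about the fixed x, y, z axes, in that order (R = Rz(yaw) Ry(pitch) Rx(roll)).
In Python, from cell import ctrl, cams, sensors, workorder gives the robot as it stands (ctrl), with the cameras (cams), the readings (sensors) and the job (workorder).
- The arm moves only by the tool tcp_steps, called after "Call:" in YAML: its name, and indented under it one key for each argument. Schema: {"type":"object","properties":{"steps":{"type":"array","items":{"type":"array","items":{"type":"number"},"minItems":7,"maxItems":7},"minItems":1,"maxItems":12},"only":{"type":"string"},"quiet":{"type":"boolean"},"lines":{"type":"string"}},"required":["steps"],"additionalProperties":false}. steps is a list of rows, 1 to 12 of them, each of 7 numbers: dx, dy, dz in mm, then a rotation vector rx, ry, rz in rad, then the finger opening in mm; each row shifts and turns the commanded pose from where the row before left it, along the tool's axes as they then stand; what a row does not reach is not made up. A row lasts 1/10 s, in which the tool goes at most 50 mm and 0.15 rad, less where a joint would pass 70% of its speed; a pose out of reach is approached as far as the arm can. The fingers move at their own pace and stop on an object; the grip force is fixed at half the most. Time passes only in rows, so rows that do not move let the fingers close. The tool returns the time, the measured TCP pose, the force, the opening and the grip force at its end. only (a regular expression) keeps the lines of the reply that match it, lines (a string "A,B") keeps lines A to B, and quiet returns only ok. Input that does not fit is refused with a message, and nothing moves.
- sensors.read_state(): the state, without advancing time (a new reading comes with each control period).
- cams.get_image(name): name is "scene" or "side" or "wrist"; returns the picture (400x640x3 uint8, blue, green, red); there is no depth.
- cams.calibration(name): a dict with "fx", "fy", "cx", "cy" (pixels), "k1" (the pictures are not rectified: a ray, as slopes to the right and down, at radius r is drawn at 1 + k1 r^2 times it, then the intrinsics apply), "rvec" (rotation vector, rad) and "tvec" (3), from world to camera coordinates, as OpenCV has them; the wrist camera has in their place "hand_eye" (4x4, takes a point from camera to tool coordinates, whose origin is the TCP and whose axes are the flange's). Camera axes: x right, y down, z forward; pixel columns grow to the right and rows downward; lengths in mm; the calibration is good to about 2 mm. A picture is of the moment at which its call begins: read the wrist's pose just before it. calibration takes no time and is no camera call.
- workorder.finish_job(): hands the job in; it is judged then, once.
The state is a dict: "clock": time; "qpos": joint angles; "qd": joint speeds; "tau": joint torques, N m; "eef_pos": TCP position; "tool_rot": TCP orientation; "force": force on the tool from outside, world axes, zero at the start; "torque": the same for the moment, N m; "width": finger opening in mm; "gripper_force": force on a finger pad.
Only numpy, scipy, OpenCV 4.12 (cv2) and the standard library are available. Lean on these libraries where they do the work, as an engineer would, in place of code of your own. Each camera call takes 0.05 s, during which the arm holds its last target. There are 200 camera calls.

## Working session

There is one attempt and no reset: what is moved stays moved. The work goes in short steps, Python scripts to look and compute and a tool call to move; the robot and the scene stay as the last step left them, time stands still between calls to the robot, and variables do not carry over. Pictures are saved under pics/ and viewed, at most 10 in all, crops included, and the job is handed in when it is done.

```bash
ls; mkdir -p pics
```

Run:
```python
from cell import ctrl, cams, sensors, workorder
import cv2,numpy as np
a=cams.get_image("scene");b=cams.get_image("side")
cv2.imwrite("pics/scene.png",a);cv2.imwrite("pics/side.png",b)
s=sensors.read_state();print(s)
for n in("scene","side","wrist"):print(cams.calibration(n))
print(ctrl.grip_point_offset)
```

```text
cell.py
pics
{'clock': 0.1, 'qpos': array([-1.31382727,  0.62922411,  0.03843395,  1.51827321, -0.02702059,
        0.99628025, -0.02001487]), 'qd': array([ 1.04269764e-03, -2.27746687e-03,  4.68736291e-05, -3.09508334e-03,
       -1.73246769e-03,  3.00553352e-04, -3.72898551e-05]), 'tau': array([ 2.79321641e-03, -5.64527464e+01,  1.23057313e+00, -1.93972170e+01,
        1.13619893e-02,  5.46379466e-03,  1.30740219e-05]), 'eef_pos': array([205.95948911, 615.92318709, 230.49830093]), 'tool_rot': array([-3.13992491e+00, -8.46112432e-06,  2.81880613e+00]), 'force': array([-0.69219245, -0.05673101, -0.15309327]), 'torque': array([-0.05300082, -0.00142538,  0.03060675]), 'gripper_force': 0.0, 'width': 85.26646354988598}
{'fx': 415.4525235226567, 'fy': 415.4525235226567, 'cx': 323.3124860680614, 'cy': 203.06006735982683, 'k1': -0.08509459689313977, 'rvec': array([ 2.17000922,  0.72345586, -0.31963694]), 'tvec': array([-463.30851089, -172.56598356, 1259.8392498 ])}
{'fx': 430.6814535987343, 'fy': 430.6814535987343, 'cx': 314.403070853799, 'cy': 194.58023548319528, 'k1': -0.1109172486860264, 'rvec': array([ 2.07408037, -0.87412831,  0.41052683]), 'tvec': array([-396.77606879,  297.95693859,  925.35202524])}
{'fx': 316.92226738948153, 'fy': 316.92226738948153, 'cx': 318.35455916846206, 'cy': 190.5818792680293, 'k1': 0.016235650865784098, 'hand_eye': array([[-8.41127489e-05, -9.64058504e-01, -2.65690033e-01,
         6.72800985e+01],
       [ 9.99999941e-01, -1.69432280e-04,  2.98204210e-04,
         3.34796370e-01],
       [-3.32502772e-04, -2.65689992e-01,  9.64058462e-01,
        -1.42867756e+02],
       [ 0.00000000e+00,  0.00000000e+00,  0.00000000e+00,
         1.00000000e+00]])}
18.700000000000003
```

View pics/scene.png

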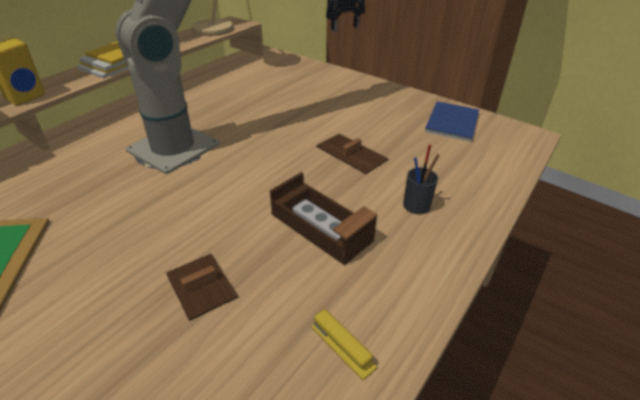

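View pics/side.png

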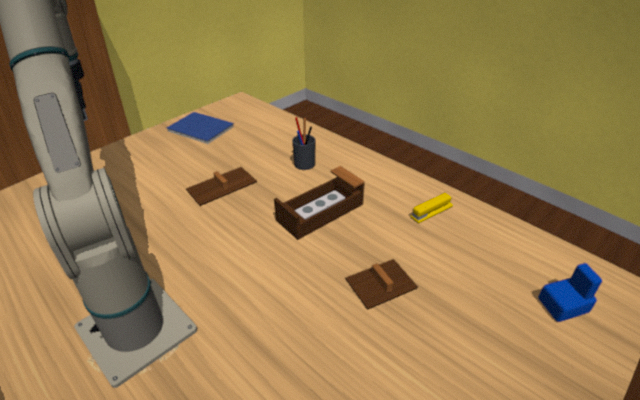

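The scene picture shows the box at about (322,217), with its lip at the right end (355,222). One cover is at (352,153), another at (202,285), and the pot is at (420,190). In the side picture the covers are at (222,185) and (382,283), and the box at (320,205). Next I'll measure both covers and the box.

Create h.py:
```python
from cell import ctrl, cams, sensors, workorder
import cv2,numpy as np
from scipy.spatial.transform import Rotation as R
def cam(n,s=None):
    c=cams.calibration(n)
    if n=="wrist":
        s=s or sensors.read_state()
        T=np.eye(4);T[:3,:3]=R.from_euler('xyz',s['tool_rot']).as_matrix();T[:3,3]=s['eef_pos']
        M=T@c['hand_eye'];Rw,o=M[:3,:3],M[:3,3]
    else:
        Rw=cv2.Rodrigues(c['rvec'])[0].T;o=-Rw@c['tvec']
    return c,Rw,o
def rays(C,px):
    c,Rw,o=C;K=np.array([[c['fx'],0,c['cx']],[0,c['fy'],c['cy']],[0,0,1]])
    u=cv2.undistortPoints(np.array(px,float).reshape(-1,1,2),K,np.array([c['k1'],0,0,0.]),).reshape(-1,2)
    d=np.c_[u,np.ones(len(u))]@Rw.T
    return o,d
def toplane(C,px,z):
    o,d=rays(C,px);return o+d*((z-o[2])/d[:,2])[:,None]
def comps(im,amin=300):
    hsv=cv2.cvtColor(im,cv2.COLOR_BGR2HSV)
    m=((hsv[...,2]<125)).astype(np.uint8)*255
    m=cv2.morphologyEx(m,cv2.MORPH_CLOSE,np.ones((5,5)))
    cs,_=cv2.findContours(m,cv2.RETR_EXTERNAL,cv2.CHAIN_APPROX_NONE)
    return [c for c in cs if cv2.contourArea(c)>amin],hsv
```

Run:
```python
from h import *
for n in("scene","side"):
    im=cv2.imread(f"pics/{n}.png");C=cam(n);print(n,C[2].round())
    cs,hsv=comps(im)
    for p in [(340,148),(375,162),(352,146),(285,215),(190,300),(100,300)]if n=="scene" else[(200,192),(240,182),(220,178),(290,220),(400,280),(100,250)]:print(p,hsv[p[1],p[0]])
    for c in cs:
        x,y,w,h=cv2.boundingRect(c)
        if w>200 or h>200: continue
        P=toplane(C,c[:,0,:],6)[:,:2].astype(np.float32)
        r=cv2.minAreaRect(P);print((x,y,w,h),np.round(r[0]),np.round(r[1]),round(r[2],1))
```

```text
scene [1006. -596.  682.]
(340, 148) [ 14 143  73]
(375, 162) [ 12 135  70]
(352, 146) [ 14 135  72]
(285, 215) [  9 113  52]
(190, 300) [ 12 129  73]
(100, 300) [ 16  99 167]
(166, 254, 73, 67) [ 487. -304.] [107. 147.] 70.8
(0, 223, 31, 55) [  47. -500.] [ 71. 192.] 68.1
(0, 219, 51, 98) [ 126. -511.] [ 23. 290.] 41.8
(270, 172, 117, 93) [553.  25.] [181. 330.] 83.6
(403, 146, 42, 69) [690. 325.] [105. 334.] 22.3
(316, 134, 73, 41) [459. 308.] [129. 206.] 80.8
side [-106. -685.  789.]
(200, 192) [ 14 175  80]
(240, 182) [ 15 205  86]
(220, 178) [ 14 178 143]
(290, 220) [ 11 166  46]
(400, 280) [ 13 192  81]
(100, 250) [ 26  38 161]
(623, 359, 17, 41) [ 622. -861.] [ 29. 118.] 89.9
(532, 284, 64, 38) [ 733. -654.] [105. 131.] 60.9
(564, 266, 38, 33) [ 814. -671.] [79. 83.] 77.7
(345, 260, 73, 49) [ 480. -304.] [109. 142.] 70.2
(274, 172, 90, 68) [612.  22.] [188. 311.] 82.9
(186, 167, 71, 39) [453. 309.] [126. 200.] 81.5
(290, 127, 26, 43) [790. 282.] [288.  84.] 44.0
(167, 112, 66, 31) [624. 692.] [169. 229.] 14.2
(545, 0, 95, 76) [3625.  109.] [2416.  717.] 10.3
```

Call:
tcp_steps:
  steps:
    - [-35, -25, -10, 0, 0, 0, 85]
    - [-35, -25, -10, 0, 0, 0, 85]
    - [-35, -25, -10, 0, 0, 0, 85]
    - [-35, -25, -10, 0, 0, 0, 85]
    - [-35, -25, -10, 0, 0, 0, 85]
    - [-35, -25, -10, 0, 0, 0, 85]
    - [-35, -25, -10, 0, 0, 0, 85]
    - [-35, -25, -10, 0, 0, 0, 85]
    - [-35, -25, -10, 0, 0, 0, 85]
    - [-35, -25, -10, 0, 0, 0, 85]
    - [-35, -25, -10, 0, 0, 0, 85]
    - [-35, -25, -10, 0, 0, 0, 85]

```text
clock: 1.3
eef_pos: [509.8, 197.1, 351.5]
tool_rot: [-3.141, -0.001, 2.819]
force: [0.8, 1.1, 0.2]
width: 84.5
gripper_force: 0.0
```

Call:
tcp_steps:
  steps:
    - [0, 0, 0, 0, 0, 0.14, 85]
    - [0, 0, 0, 0, 0, 0.14, 85]
    - [0, 0, 0, 0, 0, 0.14, 85]
    - [0, 0, 0, 0, 0, 0.14, 85]
    - [0, 0, 0, 0, 0, 0.14, 85]
    - [0, 0, 0, 0, 0, 0.14, 85]
    - [0, 0, 0, 0, 0, 0.14, 85]
    - [0, 0, 0, 0, 0, 0.11, 85]
    - [0, 0, 0, 0, 0, 0, 85]
    - [0, 0, 0, 0, 0, 0, 85]

```text
clock: 2.3
eef_pos: [509.1, 198.8, 351.0]
tool_rot: [-3.141, 0.0, 1.732]
force: [0.2, -0.8, 0.6]
width: 85.3
gripper_force: 0.0
```

Run:
```python
from h import *
import pickle
s=sensors.read_state();im=cams.get_image("wrist");cv2.imwrite("pics/w1.png",im);pickle.dump(s,open("w1.pkl","wb"))
print(s['eef_pos'],s['tool_rot'],s['clock'],s['qpos'])
```

```text
[509.06324857 198.76870641 351.01064207] [-3.14094145e+00  2.19081358e-04  1.73162552e+00] 2.3 [-0.68590519  0.38010777  0.38119803  1.64260948 -0.15176684  1.14886931
 -0.10612083]
```

View pics/w1.png

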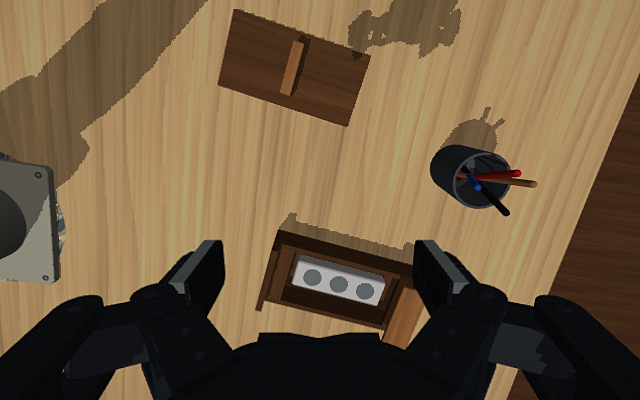

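The wrist picture shows the long cover with corners near (234,10), (370,57), (347,126) and (218,86). Its handle runs from (300,40) to (287,95). The box is partly hidden behind the fingers, with its lip at about (403,315).

Run:
```python
from h import *
import pickle
s=pickle.load(open("w1.pkl","rb"));im=cv2.imread("pics/w1.png");C=cam("wrist",s)
g=cv2.cvtColor(im,cv2.COLOR_BGR2GRAY)
c=np.float32([[234,10],[370,57],[347,126],[218,86]]).reshape(-1,1,2)
c=cv2.cornerSubPix(g,c,(4,4),(-1,-1),(3,50,.01)).reshape(-1,2);print(c.round(1))
P=toplane(C,c,8)[:,:2];print(P.round(1),[np.linalg.norm(P[i]-P[i-1]).round(1) for i in range(4)],P.mean(0))
d=P[1]-P[0]+P[2]-P[3];e=P[0]-P[3]+P[1]-P[2];print("long dir deg",np.degrees(np.arctan2(d[1],d[0])),"short",np.degrees(np.arctan2(e[1],e[0]))-90)
h=cv2.cvtColor(im,cv2.COLOR_BGR2HSV)
for p in[(290,65),(300,85),(250,50),(330,90),(400,320),(420,200)]:print(p,h[p[1],p[0]])
m=np.zeros_like(g);x=h[0:130,210:375];mm=((x[...,2]>110)&(x[...,1]>120)).astype(np.uint8)
mm[:, :60]=0;mm[:,105:]=0
n,l,st,ce=cv2.connectedComponentsWithStats(mm);print(st,ce+[210,0])
# box in scene/side views enlarge
out=[]
for n,(x,y) in(("scene",(255,165)),("side",(260,155))):
    out.append(cv2.resize(cv2.imread(f"pics/{n}.png")[y:y+105,x:x+130],None,fx=6,fy=6,interpolation=cv2.INTER_CUBIC)[:, :])
for i,o in enumerate(out):cv2.imwrite(f"pics/box{i}.png",cv2.resize(o,(780,600)) if o.shape[0]>600 and False else o[:600])
```

```text
[[233.2   8.5]
 [370.6  55.2]
 [347.3 126.2]
 [217.1  84.6]]
[[363.4 369.1]
 [560.6 341.6]
 [546.4 239.3]
 [348.7 267.2]] [np.float64(103.0), np.float64(199.1), np.float64(103.4), np.float64(199.7)] [454.78064284 304.28390897]
long dir deg -7.9721100110216465 short -8.063038203357024
(290, 65) [ 13 156 126]
(300, 85) [ 12 159  80]
(250, 50) [ 14 165  71]
(330, 90) [ 13 161  79]
(400, 320) [ 14 159 130]
(420, 200) [ 18 107 178]
[[    0     0   165   130 20875]
 [   70    41    24    55   575]] [[292.02208383  64.40713772]
 [291.19826087  67.87130435]]
```

View pics/box0.png

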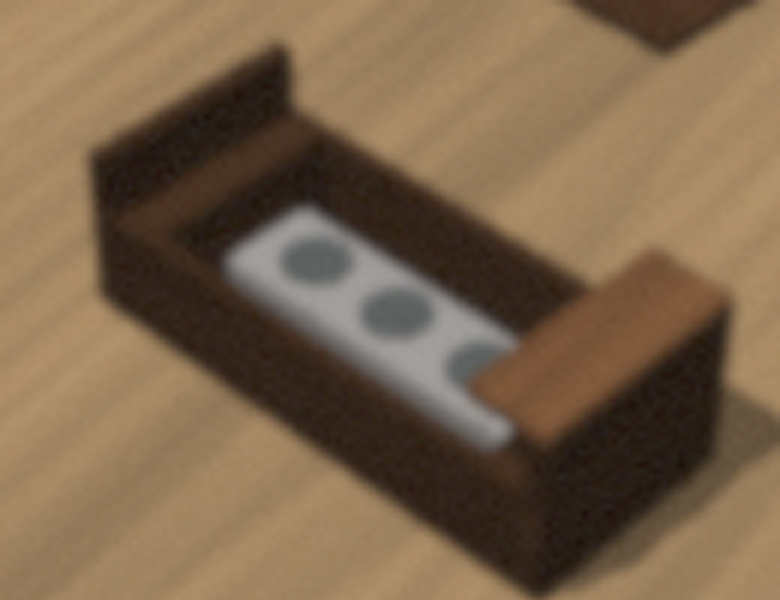

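The enlarged scene crop shows the lip's top face and the +x end wall clearly. The cover measures 199.5 x 103 mm, centred at (454.8, 304.3), with its long direction at -8.0 deg. This matches the given size. I'll shift so the box is clear of the fingers.

Call:
tcp_steps:
  steps:
    - [-45, 0, 0, 0, 0, 0, 85]
    - [-45, 0, 0, 0, 0, 0, 85]
    - [-45, 0, 0, 0, 0, 0, 85]
    - [0, 0, 0, 0, 0, 0, 85]
    - [0, 0, 0, 0, 0, 0, 85]

```text
clock: 2.85
eef_pos: [530.6, 64.2, 351.4]
tool_rot: [3.141, -0.0, 1.727]
force: [-0.2, 0.3, -0.6]
width: 85.1
gripper_force: 0.0
```

Run:
```python
from h import *
import pickle
s=sensors.read_state();im=cams.get_image("wrist");cv2.imwrite("pics/w2.png",im);pickle.dump(s,open("w2.pkl","wb"))
cv2.imwrite("pics/w2c.png",cv2.resize(im[110:310,200:460],None,fx=3,fy=3,interpolation=cv2.INTER_CUBIC))
```

```text
(no output)
```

View pics/w2c.png

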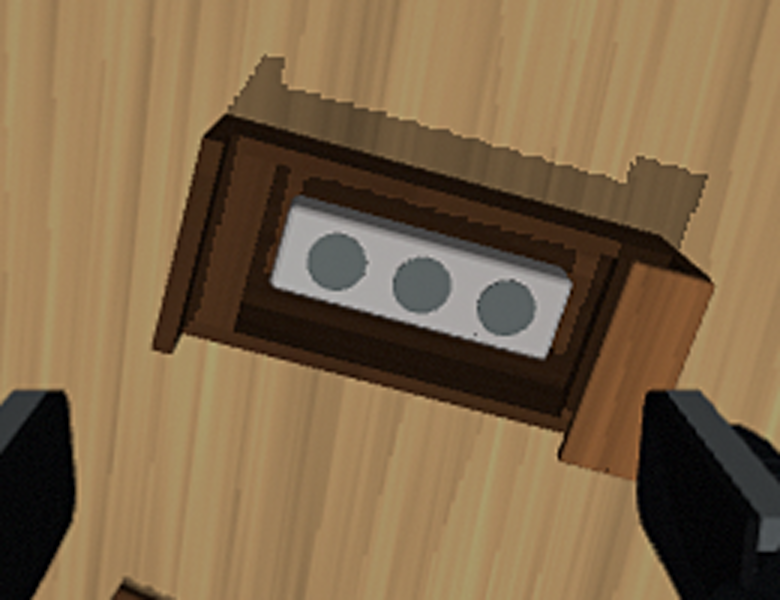

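The crop (x3, offset 200,110) shows the whole box. The lip's top corners are at (632,262), (713,284) and (560,460). The top of the +x wall runs from (205,137)/(224,137) to (154,350)/(173,352).

Run:
```python
from h import *
import pickle
s=pickle.load(open("w2.pkl","rb"));im=cv2.imread("pics/w2.png");C=cam("wrist",s)
g=cv2.cvtColor(im,cv2.COLOR_BGR2GRAY)
def pts(l,z):
    c=np.float32(l)/3+[199.7,109.7];r=cv2.cornerSubPix(g,np.float32(c).reshape(-1,1,2),(2,2),(-1,-1),(3,50,.01)).reshape(-1,2)
    print((r-c).round(1).tolist());return toplane(C,c,z)[:,:2]
L=pts([[632,262],[713,284],[560,460]],86);W=pts([[205,137],[224,137],[154,350],[173,352]],78)
print("lip",L.round(1));print("wall",W.round(1))
print("lip wid/len",np.linalg.norm(L[0]-L[1]),np.linalg.norm(L[0]-L[2]),"wall len",np.linalg.norm(W[0]-W[2]),np.linalg.norm(W[1]-W[3]))
a=L[0]-L[2];print("yaw of y-dir-90 via lip",np.degrees(np.arctan2(a[1],a[0])))
for a in(W[0]-W[2],W[1]-W[3]):print(np.degrees(np.arctan2(a[1],a[0])))
lm=(L[0]+L[2])/2;wi=(W[1]+W[3])/2;wo=(W[0]+W[2])/2
print("lip edge mid",lm,"inner wall mid",wi,"dist",np.linalg.norm(lm-wi),"outer",np.linalg.norm(lm-wo))
d=lm-wo;print("axis deg",np.degrees(np.arctan2(d[1],d[0])), "centre",wo+d/np.linalg.norm(d)*120, lm-d/np.linalg.norm(d)*80)
# bottom-side wall front corner on side wall top z=50 etc: scene check of lip
for n,off,sc,q in(("scene",(255,165),6,[[470,390],[655,250],[730,300],[545,445]]),):
    c=np.float32(q)/sc+off;P=toplane(cam(n),c,86)[:,:2];print(n,P.round(1), (P[0]+P[1])/2)
    P=toplane(cam(n),np.float32([[95,155],[280,45]])/sc+off,78)[:,:2];print(P.round(1),P.mean(0))
```

```text
[[1.1, -0.3], [0.3, 0.2], [-1.0, -0.3]]
[[-1.2, 0.1], [0.0, 0.0], [-0.9, -0.5], [-0.7, 0.5]]
lip [[661.   30.3]
 [699.2  25.9]
 [649.9 -70.7]]
wall [[464.8  55.1]
 [473.   56.4]
 [452.6 -48.5]
 [461.5 -48.1]]
lip wid/len 38.49417950050468 101.54997922493294 wall len 104.27662019141138 105.12701896987582
yaw of y-dir-90 via lip 83.73304496761611
83.31025375311974
83.70770967363627
lip edge mid [655.4247403  -20.18121458] inner wall mid [467.28422708   4.15925558] dist 189.7084900639542 outer 198.11315485685626
axis deg -6.812019509278568 centre [577.86301374 -10.91603596] [575.9894885  -10.69223298]
scene [[656.6 -75.3]
 [667.6  27.3]
 [704.2  20.2]
 [692.4 -81.9]] [662.0635757  -23.97208581]
[[458.1 -49. ]
 [469.4  52.4]] [463.75024884   1.68892444]
```

Box: centre about (577, -10.8), lip direction at -6.7 deg. The measured distance from wall to lip edge is 198 mm against 200 expected. Now I'll move over the cover's handle with the fingers closing along its long axis (yaw 82 deg).

Call:
tcp_steps:
  steps:
    - [0, 0, 0, 0, 0, 0.148, 85]
    - [0, 0, 0, 0, 0, 0.148, 85]
    - [28.4, -13.5, 25, 0, 0, 0, 85]
    - [28.4, -13.5, 30, 0, 0, 0, 85]
    - [28.4, -13.5, 30, 0, 0, 0, 70]
    - [28.4, -13.5, 30, 0, 0, 0, 70]
    - [28.4, -13.5, 30, 0, 0, 0, 70]
    - [28.4, -13.5, 30, 0, 0, 0, 70]
    - [28.4, -13.5, 30, 0, 0, 0, 70]
    - [28.4, -13.5, 30, 0, 0, 0, 70]
    - [0, 0, 0, 0, 0, 0, 70]
    - [0, 0, 0, 0, 0, 0, 70]

```text
clock: 4.1
eef_pos: [453.2, 307.1, 115.3]
tool_rot: [-3.14, 0.001, 1.438]
force: [1.4, -1.4, 0.2]
width: 69.9
gripper_force: 0.0
```

Run:
```python
from h import *
s=sensors.read_state();im=cams.get_image("wrist");cv2.imwrite("pics/w3.png",im)
M=R.from_euler('xyz',s['tool_rot']).as_matrix()
print(s['clock'],s['eef_pos'],np.degrees(s['tool_rot']),"move tool",M.T@(np.array([454.8,304.3,12])-s['eef_pos']))
```

```text
4.1 [453.1779264  307.10250154 115.32482937] [-1.79890507e+02  4.76804675e-02  8.23732155e+01] move tool [ -2.47644245   2.17712619 103.32295416]
```

View pics/w3.png

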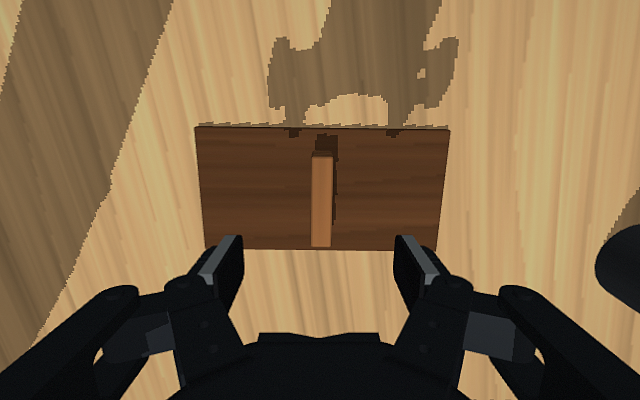

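The picture shows the board square to the fingers, with corners at (196,127) and (449,130). The handle is centred at about column 321, between the pads. Descending.

Call:
tcp_steps:
  steps:
    - [-2.5, 2.2, 30, 0, 0, 0.006, 70]
    - [0, 0, 30, 0, 0, 0, 70]
    - [0, 0, 25, 0, 0, 0, 70]
    - [0, 0, 12, 0, 0, 0, 70]
    - [0, 0, 7, 0, 0, 0, 70]
    - [0, 0, 0, 0, 0, 0, 70]
    - [0, 0, 0, 0, 0, 0, 70]

```text
clock: 4.85
eef_pos: [457.5, 302.8, 13.4]
tool_rot: [3.14, -0.001, 1.427]
force: [-0.6, -0.3, 0.3]
width: 70.1
gripper_force: 0.0
```

Run:
```python
from h import *
s=sensors.read_state();im=cams.get_image("wrist");cv2.imwrite("pics/w4.png",im)
C=cam("wrist",s);h=cv2.cvtColor(im,cv2.COLOR_BGR2HSV)
print(s['eef_pos'],np.degrees(s['tool_rot']),s['force'])
m=((h[...,2]>105)&(h[...,1]>140)&(h[...,0]<16)).astype(np.uint8)
n,l,st,ce=cv2.connectedComponentsWithStats(m)
for i in range(1,n):
    if st[i,4]>400:print(st[i],ce[i],toplane(C,[ce[i]],38))
```

```text
[457.51224748 302.75236711  13.35037538] [ 1.79919608e+02 -6.68307046e-02  8.17335115e+01] [-0.5847756  -0.3443716   0.34532415]
[   98   138   134   157 13750] [157.35992727 208.0824    ] [[399.3154365  339.51456224  38.        ]]
[ 415  138  112  157 7487] [480.59008949 226.39975958] [[524.4232384  313.55871411  38.        ]]
[  229   189   180   149 18865] [321.52753777 267.8509409 ] [[459.20710092 304.41195662  38.        ]]
```

Call:
tcp_steps:
  steps:
    - [0, 0, 1.5, 0, 0, 0, 50]
    - [0, 0, 0, 0, 0, 0, 30]
    - [0, 0, 0, 0, 0, 0, 10]
    - [0, 0, 0, 0, 0, 0, 5]
    - [0, 0, 0, 0, 0, 0, 5]
    - [0, 0, 0, 0, 0, 0, 5]
    - [0, 0, 0, 0, 0, 0, 5]

```text
clock: 5.6
eef_pos: [456.7, 302.7, 11.1]
tool_rot: [3.141, -0.0, 1.427]
force: [-1.4, 0.2, 5.7]
width: 15.1
gripper_force: 59.6
```

```bash
python3 -c "
from h import *
for i in range(4):
  s=sensors.read_state();print(s['eef_pos'],s['tool_rot'],s['width'],s['gripper_force'],s['force'])"
```

```text
[456.73248366 302.67980733  11.14274324] [ 3.14147990e+00 -4.25614934e-04  1.42682054e+00] 15.07632331024826 59.625810384750366 [-1.41747512  0.22094071  5.71693851]
[456.73248366 302.67980733  11.14274324] [ 3.14147990e+00 -4.25614934e-04  1.42682054e+00] 15.07632331024826 59.625810384750366 [-1.41747512  0.22094071  5.71693851]
[456.73248366 302.67980733  11.14274324] [ 3.14147990e+00 -4.25614934e-04  1.42682054e+00] 15.07632331024826 59.625810384750366 [-1.41747512  0.22094071  5.71693851]
[456.73248366 302.67980733  11.14274324] [ 3.14147990e+00 -4.25614934e-04  1.42682054e+00] 15.07632331024826 59.625810384750366 [-1.41747512  0.22094071  5.71693851]
```

Call:
tcp_steps:
  steps:
    - [0, 0, -10, 0, 0, 0, 5]
    - [0, 0, -30, 0, 0, 0, 5]
    - [0, 0, -35, 0, 0, 0, 5]
    - [0, 0, -35, 0, 0, 0, 5]
    - [0, 0, -35, 0, 0, 0, 5]
    - [0, 0, -35, 0, 0, 0, 5]
    - [0, 0, 0, 0, 0, 0, 5]
    - [0, 0, 0, 0, 0, 0, 5]

```text
clock: 6.4
eef_pos: [456.6, 302.7, 191.4]
tool_rot: [3.141, -0.001, 1.427]
force: [-0.5, -0.0, -1.5]
width: 15.0
gripper_force: 58.8
```

Call:
tcp_steps:
  steps:
    - [-36.7, 17.8, 0, 0, 0, 0, 5]
    - [-36.7, 17.8, 0, 0, 0, 0, 5]
    - [-36.7, 17.8, 0, 0, 0, 0, 5]
    - [-36.7, 17.8, 0, 0, 0, 0, 5]
    - [-36.7, 17.8, 0, 0, 0, 0, 5]
    - [-36.7, 17.8, 0, 0, 0, 0, 5]
    - [-36.7, 17.8, 0, 0, 0, 0, 5]
    - [-36.7, 17.8, 0, 0, 0, 0, 5]
    - [0, 0, 0, 0, 0, -0.027, 5]
    - [0, 0, 0, 0, 0, 0, 5]
    - [0, 0, 0, 0, 0, 0, 5]

```text
clock: 7.5
eef_pos: [554.2, -7.1, 189.5]
tool_rot: [-3.138, -0.001, 1.455]
force: [0.0, 0.9, -1.7]
width: 15.3
gripper_force: 58.8
```

Run:
```python
from h import *
import pickle
s=sensors.read_state();im=cams.get_image("wrist");cv2.imwrite("pics/w5.png",im);pickle.dump(s,open("w5.pkl","wb"))
cv2.imwrite("pics/s5.png",cams.get_image("side"))
print(s['eef_pos'],np.degrees(s['tool_rot']))
```

```text
[554.2385023   -7.11710788 189.51354023] [-1.79816108e+02 -3.76761144e-02  8.33428109e+01]
```

View pics/w5.png

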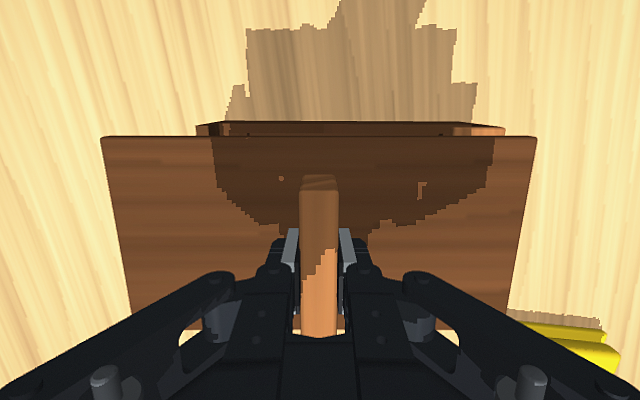

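The cover is held square. Its far edge runs from (101,136) to (537,137), with the box just behind it at row 125. Now I'll work out the in-hand offset.

Run:
```python
from h import *
import pickle
s=pickle.load(open("w5.pkl","rb"));C=cam("wrist",s);M=R.from_euler('xyz',s['tool_rot']).as_matrix()
P=toplane(C,[[101,136],[537,137]],s['eef_pos'][2]-3.1)
q=(P-s['eef_pos'])@M;print("edge corners in tool",q.round(1),"len",np.linalg.norm(P[0]-P[1]))
c=np.array([(q[:,0].mean()-52.),q[:,1].mean(),0]);print("cover centre in tool",c)
# side-view box visible? target
box=np.array([577,-10.8]);a=np.radians(-6.7);u=np.array([np.cos(a),np.sin(a)])
tx=M[:2,0]
tgt=np.r_[box-22.1*u-tx*c[0]-M[:2,1]*c[1],104.6]
print("target",tgt,"in tool",M.T@(tgt-s['eef_pos']))
```

```text
edge corners in tool [[ 53.1 -98.6   3.5]
 [ 52.7  98.9   2.8]] len 197.48700257437775
cover centre in tool [0.8787155  0.19111925 0.        ]
target [554.75923068  -9.07221165 104.6       ] in tool [-1.93739063  1.01639346 84.9094598 ]
```

Call:
tcp_steps:
  steps:
    - [-2, 1, 0, 0.12, 0, 0, 5]
    - [0, 0, 0, 0.12, 0, 0, 5]
    - [0, 0, 0, 0.11, 0, 0, 5]
    - [0, 0, 0, 0, 0, 0, 5]
    - [0, 5.8, 16, 0, 0, 0, 5]
    - [0, 5.8, 16, 0, 0, 0, 5]
    - [0, 5.8, 16, 0, 0, 0, 5]
    - [0, 0, 0, 0, 0, 0, 5]
    - [0, 0, 0, 0, 0, 0, 5]

```text
clock: 8.5
eef_pos: [555.7, -9.9, 140.2]
tool_rot: [-2.792, -0.0, 1.455]
force: [0.4, 1.2, -1.2]
width: 15.0
gripper_force: 59.2
```

Run:
```python
from h import *
s=sensors.read_state();print(s['eef_pos'],np.degrees(s['tool_rot']),s['force'])
a=cams.get_image("scene")[100:300,200:460];b=cams.get_image("side")[100:300,220:480]
cv2.imwrite("pics/v6.png",np.vstack([cv2.resize(x,None,fx=1.5,fy=1.5,interpolation=cv2.INTER_CUBIC) for x in(a,b)]))
box=np.array([577,-10.8]);t=np.radians(-6.7);u=np.array([np.cos(t),np.sin(t)]);v=np.array([-u[1],u[0]])
M=R.from_euler('xyz',s['tool_rot']).as_matrix()
for y in(100,-100):
  p=s['eef_pos']+M@np.array([.9,y,11.1]);print("bottom end s,lat,z",(p[:2]-box)@u,(p[:2]-box)@v,p[2])
```

```text
[555.69329237  -9.86262828 140.24791877] [-1.59976463e+02 -8.86200322e-03  8.33489340e+01] [ 0.41806812  1.16231026 -1.22181281]
bottom end s,lat,z 68.88312814795471 -0.5709931393855531 95.57841741842248
bottom end s,lat,z -119.02720263326721 -0.7420718676305451 164.05964344249801
```

View pics/v6.png

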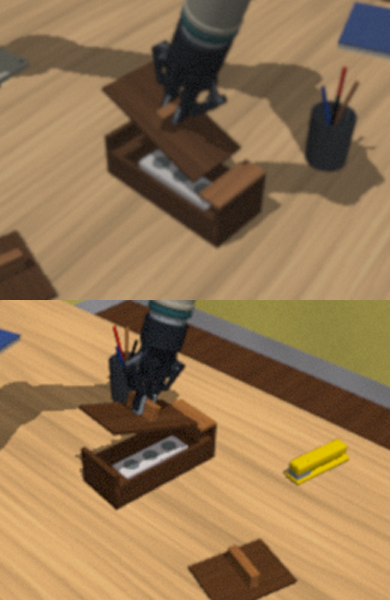

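The two crops show the lower end just inside the lip and the cover in line with the box. Next: descend, check the force, then slide under the lip.

Call:
tcp_steps:
  steps:
    - [0.6, 4, 11, 0, 0, 0, 5]
    - [0, 4, 11, 0, 0, 0, 5]
    - [0, 4, 11, 0, 0, 0, 5]
    - [0, 0, 0, 0, 0, 0, 5]
    - [0, 0, 0, 0, 0, 0, 5]

```text
clock: 9.1
eef_pos: [555.7, -10.1, 104.0]
tool_rot: [-2.79, 0.0, 1.454]
force: [-0.6, 0.0, -1.9]
width: 14.9
gripper_force: 59.2
```

Run:
```python
from h import *
s=sensors.read_state();print(s['eef_pos'],np.degrees(s['tool_rot']),s['force'])
a=cams.get_image("scene")[150:270,250:410];b=cams.get_image("side")[130:250,250:410]
cv2.imwrite("pics/v7.png",np.vstack([cv2.resize(x,None,fx=2.5,fy=2.5,interpolation=cv2.INTER_CUBIC) for x in(a,b)]))
box=np.array([577,-10.8]);t=np.radians(-6.7);u=np.array([np.cos(t),np.sin(t)]);v=np.array([-u[1],u[0]])
M=R.from_euler('xyz',s['tool_rot']).as_matrix()
for y in(100,-100):
  p=s['eef_pos']+M@np.array([.9,y,11.1]);print("bottom end s,lat,z",(p[:2]-box)@u,(p[:2]-box)@v,p[2])
```

```text
[555.74550809 -10.08450247 103.9711915 ] [-1.59870192e+02  1.78307788e-02  8.32885735e+01] [-0.56749631  0.02701787 -1.88463702]
bottom end s,lat,z 68.87884805966802 -0.9010825300946633 59.13413187789781
bottom end s,lat,z -118.9042109224749 -0.8422128613877162 127.96377152297495
```

View pics/v7.png

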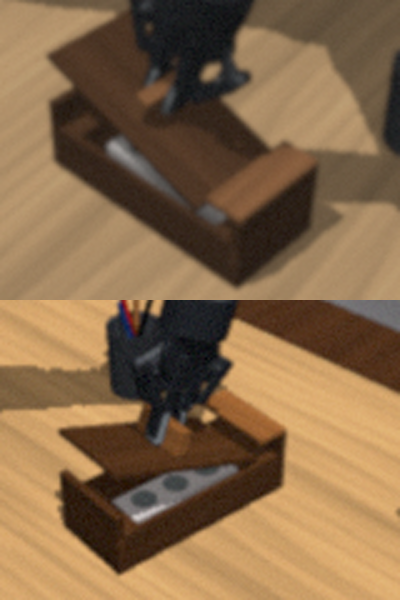

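The end is below the lip's underside (59 mm), clear and touching nothing. Sliding it under.

Call:
tcp_steps:
  steps:
    - [0.2, 7.7, -1.5, 0, 0, 0, 5]
    - [0.2, 7.7, -1.5, 0, 0, 0, 5]
    - [0.2, 7.7, -1.5, 0, 0, 0, 5]
    - [0.2, 7.7, -1.5, 0, 0, 0, 5]
    - [0, 0, 0, 0, 0, 0, 5]
    - [0, 0, 0, 0, 0, 0, 5]

```text
clock: 9.8
eef_pos: [586.9, -12.9, 99.5]
tool_rot: [-2.791, 0.0, 1.454]
force: [-0.3, -0.6, -1.8]
width: 14.9
gripper_force: 59.3
```

Create chk.py:
```python
from h import *
s=sensors.read_state();print(s['force'],s['torque'])
box=np.array([577,-10.8]);t=np.radians(-6.7);u=np.array([np.cos(t),np.sin(t)]);v=np.array([-u[1],u[0]])
M=R.from_euler('xyz',s['tool_rot']).as_matrix()
for y in(100,-100):
  p=s['eef_pos']+M@np.array([.9,y,11.1]);print("bottom end s,lat,z",(p[:2]-box)@u,(p[:2]-box)@v,p[2])
```

```bash
python3 chk.py
```

```text
[-0.33359957 -0.5639816  -1.83886144] [-0.06373057 -0.55631768 -0.05676963]
bottom end s,lat,z 100.18246260660726 -0.05312690160997157 54.706112794405094
bottom end s,lat,z -87.65063905862887 -0.018649485070235717 123.39908718134528
```

Call:
tcp_steps:
  steps:
    - [0, -0.4, 5.3, -0.05, 0, 0, 5]
    - [0, -0.4, 5.3, -0.05, 0, 0, 5]
    - [0, -0.4, 5.3, -0.05, 0, 0, 5]
    - [0, -0.4, 5.3, -0.05, 0, 0, 5]
    - [0, -0.4, 5.3, -0.05, 0, 0, 5]
    - [0, 0, 0, 0, 0, 0, 5]
    - [0, 0, 0, 0, 0, 0, 5]

```text
clock: 10.5
eef_pos: [578.6, -11.7, 75.0]
tool_rot: [-3.041, -0.0, 1.454]
force: [1.1, 0.2, -1.7]
width: 14.8
gripper_force: 59.3
```

```bash
python3 chk.py
```

Run:
```python
from h import *
a=cams.get_image("scene")[150:270,250:410];b=cams.get_image("side")[130:250,250:410]
cv2.imwrite("pics/v8.png",np.vstack([cv2.resize(x,None,fx=2.5,fy=2.5,interpolation=cv2.INTER_CUBIC) for x in(a,b)]))
```

```text
[ 1.09873962  0.23355657 -1.70046027] [ 0.0193206  -0.16262957 -0.02150538]
bottom end s,lat,z 100.02151091768755 0.19493344060361198 53.85550277164933
bottom end s,lat,z -98.96259645480215 0.1961982948167229 73.98818792722746
```

View pics/v8.png

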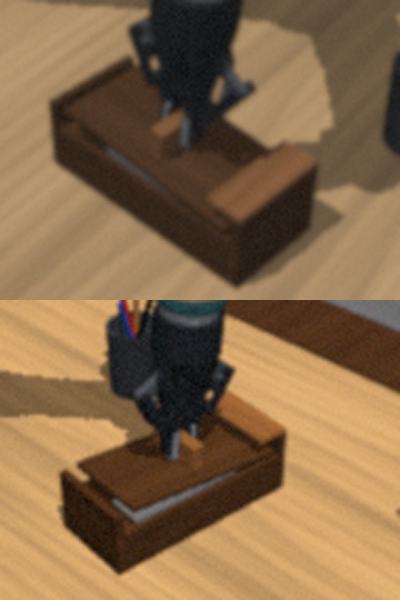

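This shows the cover hooked under the lip and nearly flat, with the free end still raised. My ten views are now used up, so I'll finish by force and by code measurements.

Call:
tcp_steps:
  steps:
    - [0, -0.4, 5.6, -0.05, 0, 0, 5]
    - [0, -0.4, 5.6, -0.05, 0, 0, 5]
    - [0, 0, 0, 0, 0, 0, 5]
    - [0, 0, 0, 0, 0, 0, 5]

```text
clock: 11.0
eef_pos: [577.6, -11.7, 63.7]
tool_rot: [-3.141, -0.0, 1.454]
force: [0.6, -0.7, -1.0]
width: 15.0
gripper_force: 59.3
```

```bash
python3 chk.py
```

```text
[ 0.59823423 -0.66876106 -1.04349584] [ 0.00558939  0.00541587 -0.03152961]
bottom end s,lat,z 100.68624073120802 0.05928610242325168 52.50893241122479
bottom end s,lat,z -99.31373177780651 0.08504042415722854 52.6105843092016
```

Call:
tcp_steps:
  steps:
    - [0, 0, 1, 0, 0, 0, 5]
    - [0, 0, 0, 0, 0, 0, 5]

```text
clock: 11.2
eef_pos: [577.8, -11.7, 62.5]
tool_rot: [3.141, 0.0, 1.454]
force: [0.0, -0.0, -1.4]
width: 15.2
gripper_force: 59.3
```

```bash
python3 chk.py
```

```text
[ 0.01239863 -0.02244054 -1.44476934] [-0.03167761  0.02547176  0.02431474]
bottom end s,lat,z 100.94440027504537 0.0515954187426168 51.480316100620676
bottom end s,lat,z -99.05558090005434 0.05647128063683276 51.3936778542658
```

Call:
tcp_steps:
  steps:
    - [0, -0.8, 0.7, 0, 0, 0, 5]
    - [0, 0, 0, 0, 0, 0, 5]
  only: "eef|^force"

```text
eef_pos: [576.2, -11.5, 61.7]
force: [-0.2, -0.6, -1.0]
```

Call:
tcp_steps:
  steps:
    - [0, 0, 0.7, 0, 0, 0, 5]
    - [0, 0, 0, 0, 0, 0, 5]
  only: "eef|^force"

```text
eef_pos: [576.2, -11.5, 61.2]
force: [-0.3, -0.3, -0.6]
```

```bash
python3 chk.py
```

```text
[-0.33142957 -0.26377198 -0.5678883 ] [-0.0190848   0.06548786  0.02226929]
bottom end s,lat,z 99.32999107659217 0.06491146567068487 50.088278696186954
bottom end s,lat,z -100.67000690254227 0.08917709541014401 50.073462305029345
```

Call:
tcp_steps:
  steps:
    - [0, 0.4, 0.6, 0, 0, 0, 5]
    - [0, 0, 0, 0, 0, 0, 5]
  only: "eef|^force"

```text
eef_pos: [576.2, -11.5, 61.2]
force: [-3.1, 1.2, 6.1]
```

Call:
tcp_steps:
  steps:
    - [0, 0, 0.6, 0, 0, 0, 5]
    - [0, 0, 0, 0, 0, 0, 5]
  only: "eef|^force"

```text
eef_pos: [576.3, -11.5, 61.2]
force: [-2.7, 0.8, 10.6]
```

Run:
```python
from h import *
# edge check in side & wrist views: bright/dark profiles across -y edge of cover/box
box=np.array([577,-10.8]);t=np.radians(-6.7);u=np.array([np.cos(t),np.sin(t)]);v=np.array([-u[1],u[0]])
im=cams.get_image("side");cv2.imwrite("pics/s9.png",im)
c,Rw,o=cam("side");K=np.array([[c['fx'],0,c['cx']],[0,c['fy'],c['cy']],[0,0,1]])
for s in(-60,-40,40):
    l=np.arange(-80,-30,3.);P=np.c_[box+s*u+l[:,None]*v,np.full(len(l),58.)]
    p=cv2.projectPoints(P,c['rvec'],c['tvec'],K,np.array([c['k1'],0,0,0.]))[0].astype(np.float32).reshape(-1,1,2)
    g=cv2.remap(cv2.cvtColor(im,6),p,None,1).ravel();print(s,list(zip(l.astype(int).tolist(),g.tolist())))
```

```text
-60 [(-80, 44), (-77, 42), (-74, 40), (-71, 35), (-68, 38), (-65, 42), (-62, 42), (-59, 43), (-56, 47), (-53, 54), (-50, 58), (-47, 65), (-44, 65), (-41, 63), (-38, 66), (-35, 66), (-32, 67)]
-40 [(-80, 42), (-77, 39), (-74, 38), (-71, 40), (-68, 42), (-65, 41), (-62, 44), (-59, 47), (-56, 52), (-53, 56), (-50, 60), (-47, 63), (-44, 62), (-41, 61), (-38, 63), (-35, 65), (-32, 65)]
40 [(-80, 41), (-77, 41), (-74, 42), (-71, 40), (-68, 41), (-65, 40), (-62, 45), (-59, 46), (-56, 49), (-53, 55), (-50, 60), (-47, 62), (-44, 63), (-41, 64), (-38, 62), (-35, 63), (-32, 65)]
```

Run:
```python
from h import *
box=np.array([577,-10.8]);t=np.radians(-6.7);u=np.array([np.cos(t),np.sin(t)]);v=np.array([-u[1],u[0]])
sc=cams.get_image("scene");cv2.imwrite("pics/sc9.png",sc);si=cv2.imread("pics/s9.png")
def prof(n,im,P):
    c,_,_=cam(n);K=np.array([[c['fx'],0,c['cx']],[0,c['fy'],c['cy']],[0,0,1]])
    p=cv2.projectPoints(P,c['rvec'],c['tvec'],K,np.array([c['k1'],0,0,0.]))[0].astype(np.float32).reshape(-1,1,2)
    return cv2.remap(cv2.cvtColor(im,6),p,None,1).ravel().tolist()
for n,im in(("side",si),("scene",sc)):
  for z,lo in((0,-64),(58,-64)):
    for s in(-60,40):
      l=np.arange(lo,lo+26,2.);print(n,"z",z,"s",s,lo,prof(n,im,np.c_[box+s*u+l[:,None]*v,np.full(len(l),float(z))]))
for lat in(-30,30):
  l=np.arange(-126,-84,2.);print("scene end, z58 lat",lat,prof("scene",sc,np.c_[box+l[:,None]*u+lat*v,np.full(len(l),58.)]))
  l=np.arange(70,96,2.);print("scene lip, z86 lat",lat,prof("scene",sc,np.c_[box+l[:,None]*u+lat*v,np.full(len(l),86.)]))
```

```text
side z 0 s -60 -64 [169, 168, 168, 168, 163, 152, 125, 91, 63, 47, 42, 44, 40]
side z 0 s 40 -64 [168, 168, 168, 166, 156, 137, 110, 79, 51, 38, 36, 39, 40]
side z 58 s -60 -64 [42, 42, 42, 44, 47, 52, 55, 58, 64, 65, 65, 64, 64]
side z 58 s 40 -64 [42, 45, 46, 46, 49, 53, 57, 60, 62, 62, 63, 64, 63]
scene z 0 s -60 -64 [146, 146, 146, 145, 137, 122, 102, 79, 58, 45, 40, 40, 41]
scene z 0 s 40 -64 [144, 144, 144, 142, 135, 118, 98, 74, 54, 43, 40, 39, 39]
scene z 58 s -60 -64 [38, 41, 42, 43, 44, 48, 52, 54, 55, 58, 58, 60, 60]
scene z 58 s 40 -64 [42, 40, 40, 43, 44, 47, 53, 57, 60, 61, 60, 60, 59]
scene end, z58 lat -30 [32, 30, 31, 32, 32, 28, 27, 31, 32, 34, 35, 37, 43, 47, 51, 55, 59, 61, 62, 61, 63]
scene lip, z86 lat -30 [58, 57, 59, 62, 66, 73, 79, 86, 90, 95, 99, 99, 99]
scene end, z58 lat 30 [33, 32, 31, 31, 29, 30, 32, 33, 34, 35, 35, 36, 39, 46, 50, 53, 57, 58, 56, 55, 57]
scene lip, z86 lat 30 [85, 84, 85, 86, 89, 91, 93, 93, 93, 93, 93, 92, 93]
```

The cover is down, with contact at an underside height of 50 mm. Two views suggest it sits 1-2 mm toward -y, so I'll ease it over by 1 mm and then let go.

Call:
tcp_steps:
  steps:
    - [0, 0, -0.8, 0, 0, 0, 5]
    - [1, 0, 0, 0, 0, 0, 5]
    - [0, 0, 0, 0, 0, 0, 5]
    - [0, 0, 0, 0, 0, 0, 5]

```text
clock: 12.5
eef_pos: [576.6, -11.5, 61.2]
tool_rot: [3.142, 0.001, 1.453]
force: [-3.6, -1.6, 5.7]
width: 15.1
gripper_force: 60.5
```

```bash
python3 chk.py
```

```text
[-3.62625854 -1.63952503  5.68257574] [-0.32804876  0.48832759  0.07051384]
bottom end s,lat,z 99.64849724496312 0.048466470130604275 50.05807384412163
bottom end s,lat,z -100.35146772696393 0.16651559307583544 50.049377149245366
```

Call:
tcp_steps:
  steps:
    - [0, 0, -0.9, 0, 0, 0, 5]
    - [0, 0, 0, 0, 0, 0, 5]
    - [0, 0, 0, 0, 0, 0, 5]

```text
clock: 12.8
eef_pos: [576.7, -10.2, 61.2]
tool_rot: [-3.141, -0.0, 1.454]
force: [-0.0, 0.6, -1.6]
width: 15.1
gripper_force: 59.4
```

```bash
python3 chk.py
```

```text
[-0.03889939  0.63268446 -1.55792339] [-0.07372384  0.005923    0.01911302]
bottom end s,lat,z 99.62384732124185 1.4803289863655384 50.11535955757965
bottom end s,lat,z -100.37613957509377 1.4284540128296854 50.16586156468546
```

Call:
tcp_steps:
  steps:
    - [0, 0, 0.5, 0, 0, 0, 5]
    - [0, 0, 0, 0, 0, 0, 5]
  only: "eef|^force"

```text
eef_pos: [576.7, -10.2, 61.2]
force: [-0.7, -0.2, 1.2]
```

Call:
tcp_steps:
  steps:
    - [0, 0, 0, 0, 0, 0, 20]
    - [0, 0, 0, 0, 0, 0, 35]
    - [0, 0, 0, 0, 0, 0, 50]
    - [0, 0, 0, 0, 0, 0, 60]
    - [0, 0, 0, 0, 0, 0, 60]
    - [0, 0, -5, 0, 0, 0, 60]
    - [0, 0, -15, 0, 0, 0, 60]
    - [0, 0, -30, 0, 0, 0, 60]
    - [0, 0, -40, 0, 0, 0, 60]
    - [0, 0, -40, 0, 0, 0, 60]
    - [0, 0, -40, 0, 0, 0, 60]
    - [0, 0, -40, 0, 0, 0, 60]

```text
clock: 14.2
eef_pos: [576.4, -10.8, 274.2]
tool_rot: [3.14, -0.0, 1.453]
force: [0.9, -0.1, 0.4]
width: 60.1
gripper_force: 0.0
```

Call:
tcp_steps:
  steps:
    - [40, 0, -20, 0, 0, 0, 60]
    - [40, 0, -20, 0, 0, 0, 60]
    - [40, 0, -20, 0, 0, 0, 60]
    - [0, 0, 0, 0, 0, 0, 60]
    - [0, 0, 0, 0, 0, 0, 60]

```text
clock: 14.7
eef_pos: [590.6, 109.5, 332.4]
tool_rot: [3.14, -0.0, 1.456]
force: [-0.3, -0.6, 0.1]
width: 60.0
gripper_force: 0.0
```

Run:
```python
from h import *
import pickle
s=sensors.read_state();im=cams.get_image("wrist");cv2.imwrite("pics/w10.png",im);pickle.dump(s,open("w10.pkl","wb"))
C=cam("wrist",s);c,Rw,o=C;K=np.array([[c['fx'],0,c['cx']],[0,c['fy'],c['cy']],[0,0,1]])
box=np.array([577,-10.8]);t=np.radians(-6.7);u=np.array([np.cos(t),np.sin(t)]);v=np.array([-u[1],u[0]])
g=cv2.cvtColor(im,6)
def prof(lab,S,L,z):
    S,L=np.broadcast_arrays(np.asarray(S,float),np.asarray(L,float));P=np.c_[box+S[:,None]*u+L[:,None]*v,np.full(len(S),float(z))]
    p=cv2.projectPoints(P,cv2.Rodrigues(Rw.T)[0],-Rw.T@o,K,np.array([c['k1'],0,0,0.]))[0].astype(np.float32).reshape(-1,1,2)
    print(lab,p[0,0].round(),p[-1,0].round(),cv2.remap(g,p,None,1).ravel().tolist())
r=np.arange(-64,-40,2.)
for s_ in(-60,40):prof(f"-y edge z58 s{s_}",[s_]*len(r),r,58);prof(f"+y edge z58 s{s_}",[s_]*len(r),-r,58)
r=np.arange(-126,-86,2.)
for l in(-30,30):prof(f"x end z58 lat{l}",r,[l]*len(r),58);prof(f"x wall z78 lat{l}",r,[l]*len(r),78)
r=np.arange(70,92,2.)
for l in(-30,30):prof(f"lip z86 lat{l}",r,[l]*len(r),86)
```

```text
-y edge z58 s-60 [278. 280.] [277. 267.] [142, 143, 145, 145, 147, 148, 154, 125, 46, 51, 52, 52]
+y edge z58 s-60 [275. 197.] [275. 212.] [21, 21, 21, 20, 18, 22, 52, 52, 52, 56, 57, 53]
-y edge z58 s40 [345. 280.] [346. 267.] [141, 141, 142, 143, 144, 144, 149, 133, 44, 53, 53, 56]
+y edge z58 s40 [348. 197.] [347. 213.] [19, 22, 21, 21, 21, 29, 54, 55, 55, 56, 55, 53]
x end z58 lat-30 [231. 259.] [258. 259.] [62, 61, 34, 7, 10, 6, 6, 7, 8, 6, 7, 7, 7, 7, 7, 7, 6, 12, 47, 59]
x wall z78 lat-30 [228. 266.] [255. 266.] [62, 64, 32, 8, 8, 7, 6, 8, 6, 7, 6, 7, 5, 7, 7, 6, 7, 10, 5, 10]
x end z58 lat30 [228. 221.] [256. 221.] [70, 47, 50, 50, 51, 26, 12, 15, 16, 27, 29, 38, 54, 43, 54, 53, 52, 52, 52, 53]
x wall z78 lat30 [224. 226.] [253. 226.] [149, 151, 154, 52, 44, 46, 47, 46, 21, 15, 14, 20, 32, 34, 56, 42, 49, 51, 48, 49]
lip z86 lat-30 [370. 269.] [384. 269.] [51, 51, 51, 53, 37, 77, 93, 91, 40, 4, 6]
lip z86 lat30 [372. 228.] [387. 228.] [53, 53, 53, 54, 36, 81, 96, 93, 91, 87, 86]
```

Run:
```python
from h import *
import pickle
s=pickle.load(open("w10.pkl","rb"));im=cv2.imread("pics/w10.png")
c,Rw,o=cam("wrist",s);K=np.array([[c['fx'],0,c['cx']],[0,c['fy'],c['cy']],[0,0,1]])
print("cam",o)
box=np.array([577,-10.8]);t=np.radians(-6.7);u=np.array([np.cos(t),np.sin(t)]);v=np.array([-u[1],u[0]])
g=cv2.cvtColor(im,6)
for lab,S,z in(("lip",86,86),("lip",90,86),("wall",-116,78),("wall",-114,78),("cover",-85,58),("cover",70,58)):
  for sg in(-1,1):
    L=sg*np.arange(44,62,1.);P=np.c_[box+S*u+L[:,None]*v,np.full(len(L),float(z))]
    p=cv2.projectPoints(P,cv2.Rodrigues(Rw.T)[0],-Rw.T@o,K,np.array([c['k1'],0,0,0.]))[0].astype(np.float32).reshape(-1,1,2)
    print(lab,S,sg*44,sg*61,p[0,0].round(),cv2.remap(g,p,None,1).ravel().tolist())
```

```text
cam [598.39894074 176.79931272 475.29407595]
lip 86 -44 -61 [381. 279.] [91, 90, 90, 90, 89, 88, 87, 88, 126, 147, 154, 153, 151, 152, 152, 152, 152, 152]
lip 86 44 61 [384. 218.] [87, 87, 87, 87, 88, 86, 80, 62, 45, 33, 31, 31, 31, 33, 33, 34, 34, 33]
lip 90 -44 -61 [384. 279.] [27, 47, 68, 78, 83, 97, 103, 104, 132, 149, 154, 151, 149, 149, 149, 150, 151, 151]
lip 90 44 61 [387. 218.] [87, 87, 87, 88, 89, 88, 82, 65, 48, 35, 30, 30, 32, 35, 33, 33, 33, 31]
wall -116 -44 -61 [235. 275.] [7, 8, 6, 5, 5, 5, 5, 6, 7, 8, 8, 8, 8, 7, 5, 4, 5, 7]
wall -116 44 61 [231. 216.] [50, 49, 49, 49, 50, 49, 49, 50, 30, 18, 12, 13, 37, 75, 123, 142, 145, 143]
wall -114 -44 -61 [237. 275.] [8, 7, 9, 10, 9, 9, 8, 7, 7, 6, 5, 6, 7, 7, 6, 7, 8, 8]
wall -114 44 61 [233. 216.] [50, 50, 50, 50, 50, 51, 51, 51, 32, 22, 18, 16, 16, 17, 23, 63, 118, 154]
cover -85 -44 -61 [260. 268.] [52, 52, 51, 50, 43, 56, 129, 162, 166, 162, 159, 158, 157, 157, 156, 156, 156, 155]
cover -85 44 61 [257. 211.] [57, 56, 56, 55, 53, 52, 52, 53, 52, 45, 23, 17, 18, 19, 19, 18, 19, 21]
cover 70 -44 -61 [366. 268.] [53, 52, 51, 48, 43, 73, 138, 147, 149, 148, 147, 147, 147, 146, 147, 147, 146, 147]
cover 70 44 61 [369. 211.] [54, 55, 55, 57, 57, 56, 56, 57, 56, 46, 30, 19, 21, 21, 20, 19, 22, 22]
```

```bash
python3 -c "
from cell import ctrl, cams, sensors, workorder
print(workorder.finish_job())"
```

```text
the job is handed in; nothing more can be done
None
```

I put the long cover back on the cable box: hooked under the lip, swung down flat, held until it was down, then let go. In the last wrist picture it is in line with the box but about 2 mm off centre sideways, caused by a late 1 mm correction that I left as it was. The job was handed in about 15 s in; finishing it returned no verdict.

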